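# Find the filled bun with the tongs and hold it up

## Robot

A 7-joint arm with a two-finger parallel gripper is mounted at the origin on a cart in front of the work surface, level with it; the furniture and walls round the work are solid. World frame = base frame: x ahead of the robot, y to its left, z up, the work surface at z = 0. Lengths are in m, angles in rad, forces in N, time in s.
With the tool pointing down it reaches from about 0.425 to 0.825 m from the base axis. Payload 3.6 kg.
Tool frame: the origin (TCP) lies at the very end of the fingers, on their centre line; the grasp point (between the pads) lies 19 mm behind it; z points along the fingers, y is the direction in which the jaws open and shut (so a half turn about z gives the same grasp; the last joint's range is limited). The gripper opens to 85 mm and grips with 20 to 120 N. Pads are 22 mm wide; open, the fingers measure 114 mm over their backs; the gripper's body (76 mm by 85 mm) begins 54 mm behind the grasp point. The pads swing forward as they close: fully open they stand 13 mm farther back than shut.
Start: joints at [1.312, 0.615, -0.013, 1.423, 0.008, 1.103, -0.04], TCP at [0.149, -0.633, 0.231] pointing down, gripper open.
Joint ranges: [-3.12, 3.12], [-0.3, 2.06], [-1.34, 1.32], [0.26, 2.42], [-1.36, 4.5], [0.01, 1.98], [-2.84, 2.84]. Speed limits (rad/s): [2.79, 2.79, 3.14, 3.14, 3.14, 3.14, 3.14].

## Interface

Orientations are given as [roll, pitch, yaw] about the fixed x, y, z axes, in that order (R = Rz(yaw) Ry(pitch) Rx(roll)).
In Python, from rig import ctrl, hand, planner, sensors, optics, spot_in, silhouettes gives the robot as it stands. Calls block until the motion is done:
- ctrl.movep(position, orientation): joint-space move of the TCP to a pose.
- ctrl.move_l(position, attitude=None, vel=0.15): straight line of the TCP; attitude=None keeps the orientation; vel is the mean speed in m/s.
- ctrl.set_joints(angles): joint-space move.
- hand.set_gripper(opening): finger opening in m; the grip force is fixed at half the most; returns when the fingers have stopped.
- ctrl.sleep(seconds).
- planner.solve_ik(position, orientation): joint angles nearest the present ones, or None.
- sensors.sense(): the state.
- optics.get_image(name): name is "side" or "top" or "wrist"; returns (picture, depth): 384x512x3 uint8, red, green, blue; 384x512 float32, m along the optical axis (not along the pixel's ray), 0 where there is no reading.
- optics.camera_params(name): a dict with "fov_y" (degrees; the focal length in pixels is half the picture's height over the tangent of half this angle, whatever the lens; pixels are square), "cx", "cy" (the principal point, pixels), "dist_coeffs" ([k1, k2, p1, p2, k3] as OpenCV has them; the pictures are not rectified), "xyz" and "orientation" of the camera in the world. Camera axes: x right, y up, looking along -z (the intrinsics and any distortion apply to the point x, -y, -z); pixel columns grow to the right and rows downward; lengths in m; the calibration is good to about 2 mm. A picture is of the moment at which its call begins: read the wrist's pose just before it. camera_params takes no time and is no camera call; for the wrist camera it gives the pose at the moment of the call.
A pose or a line that the arm cannot do raises ctrl.PlanningError and nothing moves.
- ctrl.job_done(): hands the job in, once; it reports no verdict.
Trained networks look in the newest picture that a camera, given by its name, has taken for a name from the list of things; names that differ only in an ending like _2 or _b are one class to them, and where a whole thing is asked for, a point or a joint stands for the part that bears it (a point fixed in the world has none). Each returns a list of dicts, best first, with "confidence" (0 to 1); they miss things now and then, are a little off and sometimes report something else, mostly with a low value. They report only what shows in the picture. A call takes as long as a camera call.
- spot_in(camera, label): "position" ([x, y, z] in m, in world coordinates, good to about 4 mm: the middle of the surface that is visible of it).
- silhouettes(camera, label): "mask" (384x512 bool, what is visible of it).
The state is a dict: "t": time; "joint_pos": joint angles; "dq": joint speeds; "joint_efforts": joint torques, N m; "ee_pos": TCP position; "ee_rot": TCP orientation; "force": force on the tool from outside, world axes, zero at the start; "wrist_torque": the same for the moment, N m; "grip_width": finger opening in m.
Only numpy, scipy, OpenCV 4.12 (cv2) and the standard library are available. Lean on these libraries where they do the work, as an engineer would, in place of code of your own. Each camera call takes 0.05 s, during which the arm holds its last target. There are 200 camera calls.

## Task

Three buns on the white board look alike, but one is filled and clearly heavier than the plain two. Pick up the kitchen tongs and find the filled one by lifting buns in the tongs and feeling their weight, setting a plain one back down on the board; touch the buns with the tongs only, never with the gripper, and let none fall off the board. Finish while still holding the filled bun up in the tongs, at least 10 cm above the board for the chef to see, with the plain two left on the board.

Things in the scene. Friction and masses are not known exactly. Their poses are not given: they have to be found in the camera images.
- tongs: Sprung steel kitchen tongs with black sleeves on both arms, lying flat with the arms side by side: 285 mm long, 26 mm tall, 140 g, centre of mass near point tongs_grip. Origin: pivot pin at the ring end, at the underside; x runs along the centre line of the open tongs (they start fully open) to the tips, y to the left arm, z up. The frame belongs to the left arm.
- tongs_jaw (a joint): Squeeze of the tongs in rad: 0 fully open, about 0.15 when closed on a bun, 0.35 at the stop. A spring opens them again; at tongs_grip it pushes back with about 6 N when open, 7 N when squeezed to 56 mm there, 12 N when closed on a bun. A grip of about 45 N on the sleeves holds a bun firmly.
- tongs_grip (a point): Where to grip from above, across both arms: 110 mm ahead of the pivot on the centre line of the open tongs, 13 mm above their underside (moves with the left arm). There they measure 60 mm over both sleeves when open, 43 mm when closed on a bun. The sleeves run from 62 to 158 mm ahead of the pivot.
- tongs_tip_left (a point): Middle of the cupped inner face of the left tip, about 120 mm ahead of the grip, 13 mm above the underside. The cups are 43 mm long and bent in at both ends, so a bun centres itself between them. The mouth at the very tips is 90 mm wide with the tongs fully open, 78 mm when they are carried squeezed to 56 mm at the grip.
- tongs_tip_right (a point): The same point on the right tip.
- board: White plastic board, 135 mm (its x) by 332 mm (its y) and 15 mm thick, fixed to the worktop; origin at the centre of its underside.
- bun_a: One of three round brown buns with a cross cut on top that look the same: 64 mm across (sides upright from 10 to 24 mm above the underside), 46 mm tall; origin at the centre of the underside. They stand 112 mm apart in a row along the board's y, in any order. Two are plain and weigh 35 to 55 g, one is filled and weighs 140 to 190 g.
- bun_b: Another of the three buns, see bun_a.
- bun_c: Another of the three buns, see bun_a.

How it is judged:
By the outcome, as a careful person would: the job done as asked, in the order asked, and still so for the second after the job is handed in, while the arm keeps its last pose, push and grip.
It also fails if it takes over 58 s, if anything falls off the work surface, if the arm or the gripper's body presses on something with over 40 N, if the wrist force passes 120 N, or if a joint passes its speed limit or range.

## Working session

There is one attempt and no reset: what is moved stays moved. The work goes in short steps, each a Python script; the robot and the scene stay as the last script left them, time stands still between calls to the robot, and variables do not carry over. Pictures are saved under pics/ and viewed, about 8 in all and at most 12, crops included, and the job is handed in when it is done.

```bash
ls; mkdir -p pics; python3 - <<'E'
from rig import ctrl, hand, planner, sensors, optics, spot_in, silhouettes
import cv2,numpy as np
for c in ["top","side"]:
    im,d=optics.get_image(c); cv2.imwrite(f"pics/{c}0.png",im[:,:,::-1])
    p=optics.camera_params(c); print(c,p)
    for l in ["tongs","tongs_grip","tongs_tip_left","tongs_tip_right","board","bun_a"]:
        print(l,[(np.round(r["position"],3).tolist(),round(r["confidence"],2)) for r in spot_in(c,l)])
s=sensors.sense();print(s)
E
```

```text
pics
top {'fov_y': 47.41629638513295, 'cx': 257.12134519499034, 'cy': 197.36513342131602, 'dist_coeffs': array([-0.03170344,  0.        ,  0.        ,  0.        ,  0.        ]), 'xyz': array([ 0.46670008, -0.06761265,  1.15615964]), 'orientation': array([ 0.05090161,  0.00867069, -1.59640526])}
tongs [([0.498, -0.331, 0.025], 0.91)]
tongs_grip [([0.496, -0.333, 0.021], 0.61)]
tongs_tip_left [([0.496, -0.331, 0.019], 0.97)]
tongs_tip_right [([0.512, -0.338, 0.024], 0.68)]
board [([0.676, 0.113, 0.012], 0.94)]
bun_a [([0.678, 0.008, 0.055], 0.81), ([0.669, 0.229, 0.052], 0.78), ([0.663, 0.119, 0.052], 0.58)]
side {'fov_y': 51.06752773858985, 'cx': 248.68461193829447, 'cy': 194.60496719662325, 'dist_coeffs': array([-0.02288476,  0.        ,  0.        ,  0.        ,  0.        ]), 'xyz': array([0.56890514, 0.79521633, 0.574408  ]), 'orientation': array([ 1.03052245, -0.0230384 ,  3.12206427])}
tongs [([0.515, -0.332, 0.014], 0.92), ([0.681, 0.179, 0.018], 0.64)]
tongs_grip [([0.515, -0.331, 0.014], 0.62)]
tongs_tip_left [([0.516, -0.331, 0.017], 0.92)]
tongs_tip_right [([0.514, -0.332,
[... 195 characters left out ...]
.336, 0.016], 0.39)]
{'t': 0.7, 'joint_pos': array([ 1.31250028,  0.61483016, -0.0126036 ,  1.42341723,  0.00807455,
        1.10340996, -0.04042314]), 'dq': array([ 0.00014699, -0.00027948, -0.0001069 , -0.00066934, -0.00040426,
        0.00076125, -0.00048291]), 'joint_efforts': array([ 8.28007287e-04, -4.68960822e+01,  2.59038778e-01, -1.71307021e+01,
        1.00150245e-02,  1.56989772e-03, -9.27961793e-06]), 'ee_pos': array([ 0.14934419, -0.63257116,  0.23133685]), 'ee_rot': array([-3.14157626e+00, -6.07885951e-05,  2.31806803e-01]), 'force': array([ 0.09938273, -0.19549341,  0.09325135]), 'wrist_torque': array([ 0.01600794, -0.03880389,  0.0392316 ]), 'grip_width': 0.08573806781375526}
```

View pics/top0.png

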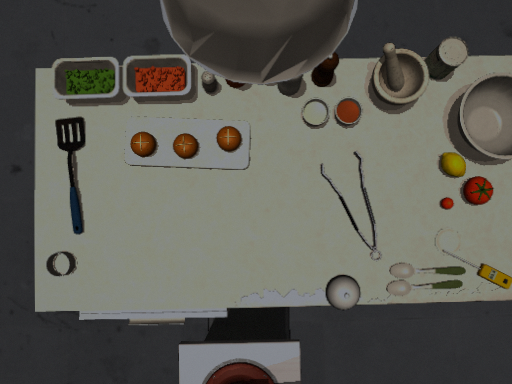

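View pics/side0.png

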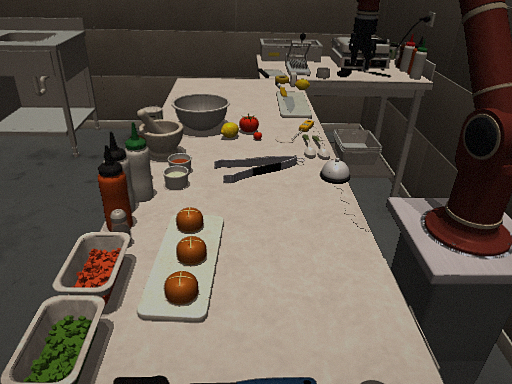

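The top view shows the tongs' ring near (375,254) and tips near (322,167) and (357,153). The buns are at (143,144), (185,146) and (229,138). Next I fit the tongs' pose and the bun centres.

```bash
cat > h.py <<'E'
from rig import ctrl, hand, planner, sensors, optics, spot_in, silhouettes
import cv2, numpy as np
from scipy.spatial.transform import Rotation as R
def rays(c,uv):
    p=optics.camera_params(c); f=192/np.tan(np.radians(p["fov_y"])/2)
    K=np.array([[f,0,p["cx"]],[0,f,p["cy"]],[0,0,1]])
    n=cv2.undistortPoints(np.float64(uv).reshape(-1,1,2),K,p["dist_coeffs"])[:,0]
    return p["xyz"],R.from_euler("xyz",p["orientation"]).apply(np.c_[n[:,0],-n[:,1],-np.ones(len(n))])
def on_plane(c,uv,z):
    o,d=rays(c,uv); return o+d*((z-o[2])/d[:,2])[:,None]
def mask_uv(m): return np.argwhere(m)[:,::-1]
def cloud(c,depth,m):
    uv=mask_uv(m&(depth>0)); o,d=rays(c,uv); return o+d*depth[uv[:,1],uv[:,0]][:,None]
def down(yaw): return [np.pi,0,yaw]
E
python3 - <<'E'
from h import *
im,d=optics.get_image("top")
print("lamp depth",d[40,250],d[70,260], cloud("top",d,np.pad(np.ones((1,1),bool),((70,313),(260,251)))))
S=silhouettes("top","tongs"); m=S[0]["mask"]; print([ (s["confidence"],s["mask"].sum()) for s in S])
P=on_plane("top",mask_uv(m),0.02)[:,:2]
ring=on_plane("top",[(375,254)],0.02)[0,:2]; tips=on_plane("top",[(322,165),(357,153)],0.02)[:,:2]
print("ring",ring,"tips",tips)
yaw=np.arctan2(*(tips.mean(0)-ring)[::-1])
for _ in range(5):
    a=np.array([np.cos(yaw),np.sin(yaw)]);n=np.array([-a[1],a[0]])
    s=P@a; t=P@n; s0=s.min()+.033
    x=s-s0; k=(x>.05)&(x<.2); tm=np.median(t[x<0])
    L=k&(t>tm+0);Rr=k&(t<=tm)
    mid=[]
    for q in np.arange(.06,.25,.01):
        b=(abs(x-q)<.006); mid.append((q,(t[b].max()+t[b].min())/2,t[b].max()-t[b].min()))
    mid=np.array(mid); g=mid[:,0]<.2
    c=np.polyfit(mid[g,0],mid[g,1],1); yaw+=np.arctan(c[0])
print("yaw",yaw,"len",s.max()-s.min()); print(np.round(mid,4).tolist())
grip=a*(s0+.11)+n*np.polyval(c,.11)
# second estimate of s0 from the tips
print("grip",grip,"from tips",a*(s.max()-.252+.11)+n*np.polyval(c,.11))
for s in silhouettes("top","bun_a"):
    Q=on_plane("top",mask_uv(s["mask"]),.037)[:,:2]; 
    cc,r=cv2.minEnclosingCircle(Q.astype(np.float32)); print("bun",s["confidence"],np.round(cc,4),round(r,4),Q.mean(0))
for s in silhouettes("top","board")[:1]:
    Q=on_plane("top",mask_uv(s["mask"]),.015)[:,:2]; print("board",cv2.minAreaRect(Q.astype(np.float32)))
print(sensors.sense()["t"])
E
```

```text
lamp depth 0.51489305 0.5908948 [[ 0.6691029  -0.07165697  0.57479996]]
[(0.61, np.int64(610)), (0.4, np.int64(432))]
ring [ 0.37025814 -0.36027189] tips [[ 0.60498742 -0.23074939]
 [ 0.63416701 -0.32338632]]Traceback (most recent call last):
  File "<stdin>", line 16, in <module>
    return umr_maximum(a, axis, None, out, keepdims, initial, where)
ValueError: zero-size array to reduction operation maximum which has no identity
```

```bash
python3 - <<'E'
from h import *
im,d=optics.get_image("top")
S=silhouettes("top","tongs"); m=np.zeros((384,512),bool)
for s in S:
    v=mask_uv(s["mask"]); print(s["confidence"],v.min(0),v.max(0))
    if s["confidence"]>.3 and v.min(0)[0]>300 and v.max(0)[0]<395: m|=s["mask"]
P=on_plane("top",mask_uv(m),0.022)[:,:2]
yaw=np.arctan2(.619-.370,0); yaw=np.arctan2(-.277+.360,.619-.370)
for _ in range(6):
    a=np.array([np.cos(yaw),np.sin(yaw)]);n=np.array([-a[1],a[0]])
    s=P@a; t=P@n; s0=s.min()+.033; x=s-s0; mid=[]
    for q in np.arange(.05,.2,.01):
        b=abs(x-q)<.006
        if b.sum(): mid.append((q,(t[b].max()+t[b].min())/2,t[b].max()-t[b].min()))
    mid=np.array(mid); c=np.polyfit(mid[:,0],mid[:,1],1); yaw+=np.arctan(c[0])
print("yaw",yaw,"len",s.max()-s.min()); print(np.round(mid,4).tolist())
print("grip",a*(s0+.11)+n*np.polyval(c,.11),"from tips",a*(s.max()-.252+.11)+n*np.polyval(c,.11))
for s in silhouettes("top","bun_a"):
    Q=on_plane("top",mask_uv(s["mask"]),.037)[:,:2]
    cc,r=cv2.minEnclosingCircle(Q.astype(np.float32)); print("bun",s["confidence"],np.round(cc,4),round(r,4),Q.mean(0))
for s in silhouettes("top","board")[:1]:
    Q=on_plane("top",mask_uv(s["mask"]),.015)[:,:2]; print("board",cv2.minAreaRect(Q.astype(np.float32)))
for y in (yaw,yaw+np.pi): print(planner.solve_ik([*(a*(s0+.11)+n*np.polyval(c,.11)),.12],down(y)))
print(sensors.sense()["t"])
E
```

```text
0.85 [321 151] [376 252]
yaw 0.3331699980541915 len 0.2629476461414435
[[0.05, -0.4616, 0.0585], [0.06, -0.4617, 0.0609], [0.07, -0.4623, 0.0643], [0.08, -0.4622, 0.0653], [0.09, -0.4638, 0.0648], [0.1, -0.4637, 0.0678], [0.11, -0.4633, 0.0693], [0.12, -0.4629, 0.0708], [0.13, -0.4626, 0.0712], [0.14, -0.4622, 0.0728], [0.15, -0.4628, 0.0811], [0.16, -0.4615, 0.0845], [0.17, -0.4629, 0.0894], [0.18, -0.4625, 0.0928], [0.19, -0.4622, 0.1011], [0.2, -0.4623, 0.1085]]
grip [ 0.51141968 -0.31245906] from tips [ 0.49057998 -0.31967107]
bun 0.96 [0.6709 0.2329] 0.0349 [0.67063714 0.23333521]
bun 0.58 [0.6781 0.0096] 0.0341 [0.67797911 0.00947992]
bun 0.57 [0.6621 0.1235] 0.0342 [0.66351177 0.12314933]
board ((0.6745753288269043, 0.12254555523395538), (0.3346070647239685, 0.13439813256263733), 85.73414611816406)
[ 0.54675214  0.65995414 -0.05643899  1.70071064  0.04907999  0.78230198
 -0.77030591]
[ 1.11539881  0.94268902 -1.1515946   1.68203925  0.9332886   1.16740105
  1.61004825]
1.0
```

```bash
python3 - <<'E'
from h import *
ctrl.movep([.4906,-.3197,.14],down(.333))
s=sensors.sense();print(s["t"],s["ee_pos"],s["ee_rot"])
im,d=optics.get_image("wrist"); cv2.imwrite("pics/w1.png",im[:,:,::-1])
p=optics.camera_params("wrist");print(p["xyz"],p["orientation"])
S=silhouettes("wrist","tongs")
for s in S: v=mask_uv(s["mask"]); print(s["confidence"],v.min(0),v.max(0))
m=S[0]["mask"]; P=cloud("wrist",d,m); P=P[(P[:,2]>.015)&(P[:,2]<.035)]
Q=(P[:,:2]-[.4906,-.3197])@np.array([[np.cos(.333),-np.sin(.333)],[np.sin(.333),np.cos(.333)]])
for q in np.arange(-.12,.16,.015):
    b=abs(Q[:,0]-q)<.004
    if b.sum(): print(round(q,3),np.round([Q[b,1].min(),Q[b,1].max(),(Q[b,1].max()+Q[b,1].min())/2,np.median(P[b,2])],4),b.sum())
print(Q.min(0),Q.max(0))
E
```

```text
2.725 [ 0.48968356 -0.32176811  0.14023705] [3.14010351e+00 6.87447268e-04 3.29929086e-01]
[ 0.56195811 -0.29592157  0.28180162] [-0.30609939 -0.0020223  -1.2413759 ]
0.84 [180   2] [320 304]
-0.12 [-0.0102  0.0065 -0.0019  0.0153] 2
-0.105 [-0.0088  0.0081 -0.0003  0.0251] 165
-0.09 [-0.0145  0.0128 -0.0009  0.0246] 92
-0.075 [-0.0192  0.0183 -0.0004  0.0249] 82
-0.06 [-0.0227  0.0218 -0.0005  0.025 ] 97
-0.045 [-0.0263  0.0242 -0.0011  0.0254] 103
-0.03 [-0.0269  0.0263 -0.0003  0.0254] 105
-0.015 [-0.0289  0.0285 -0.0002  0.0252] 116
0.0 [-0.0305  0.0297 -0.0004  0.0252] 124
0.015 [-0.0316  0.0311 -0.0002  0.0253] 126
0.03 [-0.0331  0.0323 -0.0004  0.0252] 136
0.045 [-0.0344  0.0334 -0.0005  0.025 ] 128
0.06 [-0.0371  0.0361 -0.0005  0.0248] 118
0.075 [-0.0421  0.041  -0.0006  0.025 ] 125
0.09 [-0.0443  0.0438 -0.0003  0.0248] 133
0.105 [-0.0508  0.0515  0.0003  0.0247] 144
0.12 [-0.0557  0.0545 -0.0006  0.0246] 153
0.135 [-0.052   0.0504 -0.0008  0.0243] 175
[-0.13182453 -0.05569237] [0.14379792 0.05446749]
```

View pics/w1.png

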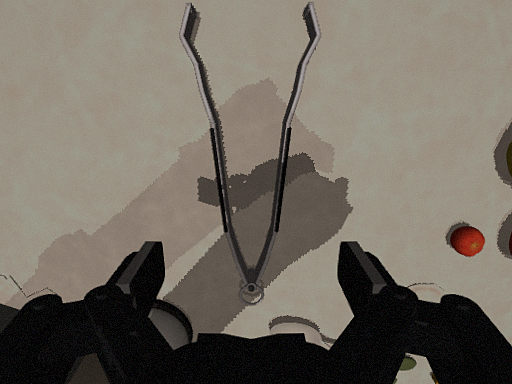

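The wrist view shows the tongs lying symmetrically (tips at 190 and 315 px, row 5; ring at 250,290). The measured width at my grip point is 60 mm and the centreline offset is under 1 mm. I descend and grip.

```bash
python3 - <<'E'
from h import *
def st(l):
    s=sensors.sense(); print(l,round(s["t"],2),np.round(s["ee_pos"],4),np.round(s["ee_rot"],4),np.round(s["force"],2),np.round(s["wrist_torque"],3),round(s["grip_width"],4))
st("hover")
ctrl.move_l([.4906,-.3197,.03],down(.333),vel=.12); st("30")
ctrl.move_l([.4906,-.3197,.002],vel=.06); st("2")
hand.set_gripper(.060); st("g60")
ctrl.move_l([.4906,-.3197,-.003],vel=.04); st("-3")
hand.set_gripper(.056); st("g56")
ctrl.move_l([.4906,-.3197,.05],vel=.08); st("up")
im,d=optics.get_image("wrist"); cv2.imwrite("pics/w2.png",im[:,:,::-1])
E
```

```text
hover 2.83 [ 0.4898 -0.3215  0.1402] [3.1405e+00 4.0000e-04 3.3000e-01] [ 0.59 -1.16  1.01] [ 0.011 -0.019  0.006] 0.0854
30 3.89 [ 0.4912 -0.32    0.0307] [ 3.1403e+00 -1.1000e-03  3.3300e-01] [-0.39 -1.05  1.09] [-0.028 -0.039 -0.015] 0.085
2 4.51 [ 0.4905 -0.3196  0.0017] [-3.1412e+00  3.0000e-04  3.3310e-01] [-0.32 -0.17  0.23] [-0.019 -0.03  -0.032] 0.0855
g60 4.89 [ 0.4913 -0.3203  0.0029] [ 3.1399e+00 -1.2000e-03  3.3290e-01] [-1.21 -0.07  4.48] [-0.055  0.062  0.024] 0.06
-3 5.17 [ 0.4911 -0.3204 -0.0019] [ 3.1399e+00 -9.0000e-04  3.3280e-01] [-1.58 -1.01  7.29] [0.029 0.1   0.013] 0.06
g56 5.38 [ 0.4915 -0.3204 -0.0012] [ 3.1394e+00 -1.6000e-03  3.3260e-01] [-1.86  0.65  9.36] [ 0.111  0.234 -0.038] 0.0563
up 6.19 [ 0.4903 -0.3195  0.0498] [-3.1411e+00  5.0000e-04  3.3300e-01] [-0.19 -0.32 -1.7 ] [-0.041  0.01   0.028] 0.0561
```

View pics/w2.png

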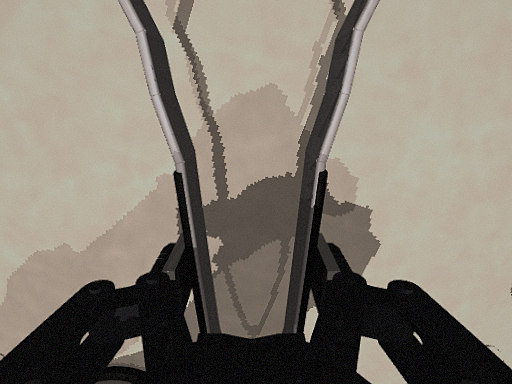

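The tongs are held at 56 mm. I move them above the first bun and check their pitch.

```bash
cat >> h.py <<'E'
def st(l):
    s=sensors.sense(); print(l,round(s["t"],2),np.round(s["ee_pos"],4),np.round(s["ee_rot"],4),np.round(s["force"],2),np.round(s["wrist_torque"],3),round(s["grip_width"],4))
def load(n=20):
    F=[]
    for _ in range(n): ctrl.sleep(.02); s=sensors.sense(); F.append(np.r_[s["force"],s["wrist_torque"]])
    return np.round(np.mean(F,0),3),np.round(np.std(F,0),3)
E
python3 - <<'E'
from h import *
ctrl.move_l([.4906,-.3197,.12],vel=.2)
ctrl.movep([.556,.0096,.12],down(0)); ctrl.sleep(.3); st("hover")
print(load())
for c in ("side","wrist","top"):
    im,d=optics.get_image(c); cv2.imwrite(f"pics/{c}3.png",im[:,:,::-1])
    S=silhouettes(c,"tongs")
    for s in S[:2]:
        P=cloud(c,d,s["mask"]); P=P[(P[:,2]>.09)&(P[:,2]<.17)]; print(c,s["confidence"],len(P))
        for q in np.arange(.43,.72,.03):
            b=abs(P[:,0]-q)<.006
            if b.sum()>5: print(round(q,2),np.round([*np.percentile(P[b,1],[2,98]),*np.percentile(P[b,2],[3,97])],4),b.sum())
        if len(P): print(P.max(0))
    for r in spot_in(c,"bun_a"): print(c,"bun",np.round(r["position"],3),r["confidence"])
E
```

```text
hover 8.31 [0.5561 0.0085 0.12  ] [ 3.1413e+00 -1.0000e-04 -1.8000e-03] [-0.62  0.37 -1.79] [0.007 0.054 0.053] 0.0557
(array([ 3.700e-02, -1.860e-01, -1.517e+00, -1.000e-03,  1.500e-02,
        4.000e-03]), array([0.401, 0.497, 0.576, 0.029, 0.032, 0.029]))
side 0.6 1974
0.43 [0.0027 0.0183 0.1336 0.136 ] 6
0.46 [-0.0011  0.0238  0.1235  0.1473] 73
0.49 [-0.0088  0.0316  0.1248  0.1481] 91
0.52 [-0.013   0.0367  0.1225  0.1472] 107
0.58 [-0.0167  0.0416  0.1239  0.1484] 115
0.61 [-0.0196  0.0433  0.1258  0.1471] 105
0.64 [-0.0267  0.051   0.1242  0.1472] 108
0.67 [-0.0357  0.0623  0.1257  0.1478] 108
0.7 [-0.0312  0.056   0.1257  0.1478] 44
[0.69991146 0.06359934 0.1540723 ]
side bun [0.674 0.256 0.051] 0.93
side bun [0.676 0.034 0.048] 0.8
side bun [0.663 0.144 0.052] 0.7
wrist 0.84 15609
0.52 [-0.0138  0.0339  0.1232  0.1469] 418
0.55 [-0.0165  0.0368  0.1244  0.1474] 963
0.58 [-0.0181  0.0387  0.1252  0.1477] 1125
0.61 [-0.0202  0.0413  0.1251  0.1473] 1349
0.64 [-0.027   0.0486  0.1238  0.1475] 1670
0.67 [-0.0324  0.0548  0.1223  0.1459] 243
[0.67037001 0.05763587 0.14899596]
wrist bun [0.664 0.11  0.054] 0.67
wrist bun [0.669 0.006 0.055] 0.61
wrist bun [0.672 0.206 0.022] 0.56
top 0.67 144
0.49 [-0.0131 -0.0087  0.1324  0.1489] 10
0.64 [-0.0303  0.0318  0.1269  0.1498] 11
0.67 [-0.0406  0.0572  0.1287  0.1506] 27
[0.69571767 0.05739608 0.15428525]
top bun [0.685 0.01  0.056] 0.91
top bun [0.667 0.123 0.054] 0.83
top bun [0.7   0.166 0.007] 0.69
top bun [0.671 0.232 0.052] 0.66
```

View pics/side3.png

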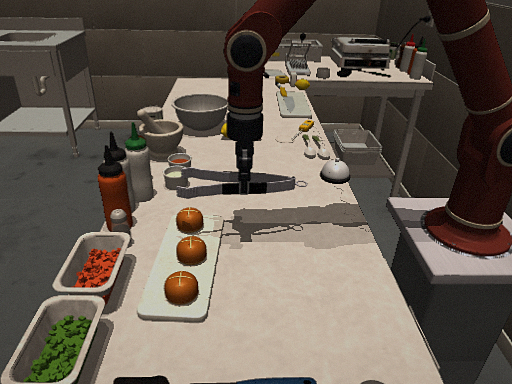

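The tongs are level (underside about 1–3 mm above TCP height) and pointing along +x over the first bun. Its centre is about 2 mm off their centreline, which I correct before lowering.

```bash
cat >> h.py <<'E'
def grab(x,y,z=.018):
    ctrl.move_l([x,y,.065],vel=.2); ctrl.move_l([x,y,z+.015],vel=.08); st("mid")
    ctrl.move_l([x,y,z],vel=.05); st("low")
    hand.set_gripper(.03); st("closed")
E
python3 - <<'E'
from h import *
grab(.557,.0075)
ctrl.move_l([.557,.0075,.10],vel=.12); ctrl.sleep(.2); print(load(25)); st("lift")
im,d=optics.get_image("side"); cv2.imwrite("pics/side4.png",im[100:300,100:350,::-1])
E
```

```text
mid 10.07 [0.5572 0.0075 0.0331] [ 3.1416e+00 -2.0000e-04  0.0000e+00] [-0.04 -0.32 -1.3 ] [ 0.013 -0.041 -0.05 ] 0.0561
low 10.52 [0.5567 0.0075 0.0176] [3.1415e+00 9.0000e-04 0.0000e+00] [ 0.55 -0.52 -1.9 ] [-0.026 -0.044  0.017] 0.0562
closed 10.77 [0.5571 0.0075 0.0183] [-3.1415e+00 -4.0000e-04 -0.0000e+00] [-0.01 -0.12 -0.79] [ 0.02  -0.014  0.077] 0.0437
(array([-4.700e-02, -5.800e-02, -1.739e+00, -1.000e-03,  7.000e-02,
       -7.000e-03]), array([0.478, 0.462, 0.648, 0.038, 0.024, 0.028]))
lift 12.22 [0.557  0.0075 0.1   ] [-3.1416 -0.     -0.    ] [-0.01 -0.15 -3.17] [-0.058  0.04  -0.017] 0.0435
```

View pics/side4.png

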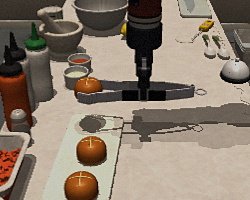

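The picture shows the first bun held in the tips. The torque rise of 0.055 N m over 120 mm is about 47 g, so it is plain. I put it back and try the middle bun.

```bash
python3 - <<'E'
from h import *
ctrl.move_l([.557,.0075,.03],vel=.15); ctrl.move_l([.557,.0075,.0178],vel=.04); st("down")
hand.set_gripper(.056); ctrl.sleep(.1); st("open")
ctrl.move_l([.557,.0075,.10],vel=.12); st("up"); 
ctrl.move_l([.545,.1215,.10],down(0),vel=.15); ctrl.sleep(.2); print(load(20))
for c in ("side","wrist"):
    im,d=optics.get_image(c)
    if c=="side": cv2.imwrite("pics/side5.png",im[100:340,100:350,::-1])
    for s in silhouettes(c,"tongs")[:1]:
        P=cloud(c,d,s["mask"]); P=P[(P[:,2]>.07)&(P[:,2]<.15)]
        for q in (.55,.6,.63,.66,.68):
            b=abs(P[:,0]-q)<.006
            if b.sum()>5: print(c,q,np.round([*np.percentile(P[b,1],[2,98]),np.mean(np.percentile(P[b,1],[2,98])),*np.percentile(P[b,2],[3,97])],4))
        print(P.max(0))
    for r in spot_in(c,"bun_a"): print(c,"bun",np.round(r["position"],3),r["confidence"])
st("")
E
```

```text
down 13.34 [0.5575 0.0075 0.0181] [-3.1416e+00 -1.2000e-03  0.0000e+00] [0.7  0.12 0.32] [ 0.022 -0.184 -0.004] 0.0435
open 13.72 [0.5569 0.0075 0.0178] [ 3.1416e+00  3.0000e-04 -1.0000e-04] [ 1.18  0.48 -1.29] [0.005 0.035 0.038] 0.0563
up 14.56 [0.5563 0.0075 0.0995] [3.1416e+00 1.4000e-03 1.0000e-04] [-0.08  0.43 -2.65] [ 0.007 -0.006 -0.007] 0.0556
(array([-0.068, -0.013, -1.469,  0.006,  0.008,  0.004]), array([0.586, 0.568, 0.463, 0.024, 0.019, 0.025]))
side 0.6 [0.0923 0.1552 0.1238 0.1032 0.1277]
side 0.63 [0.0845 0.1628 0.1236 0.1047 0.1286]
side 0.66 [0.0751 0.1731 0.1241 0.1038 0.128 ]
side 0.68 [0.0776 0.1709 0.1243 0.1036 0.1283]
[0.68924673 0.17367164 0.13318134]
side bun [0.674 0.254 0.048] 0.89
side bun [0.656 0.148 0.051] 0.65
side bun [0.676 0.03  0.05 ] 0.61
side bun [0.584 0.098 0.116] 0.46
wrist 0.55 [0.0948 0.1493 0.1221 0.1038 0.1274]
wrist 0.6 [0.0914 0.1534 0.1224 0.1037 0.1274]
wrist 0.63 [0.0848 0.1607 0.1228 0.1038 0.1276]
wrist 0.66 [0.0796 0.1663 0.123  0.1022 0.1201]
[0.65950266 0.16964663 0.1287166 ]
wrist bun [0.658 0.12  0.055] 0.72
wrist bun [0.663 0.014 0.053] 0.59
wrist bun [0.665 0.228 0.055] 0.57
 16.31 [0.545  0.1215 0.1   ] [-3.1416e+00  1.0000e-04  0.0000e+00] [-0.79 -0.01 -1.81] [ 0.036 -0.007 -0.03 ] 0.0557
```

View pics/side5.png

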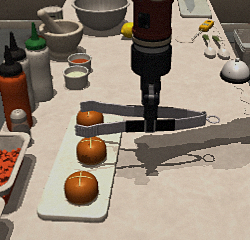

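The first bun stands back on the board and the tongs hang level over the middle one.

```bash
python3 - <<'E'
from h import *
grab(.543,.121)
ctrl.move_l([.543,.121,.10],vel=.12); ctrl.sleep(.2); print(load(25)); st("lift")
E
```

```text
mid 17.18 [0.5432 0.121  0.033 ] [-3.1416e+00 -2.0000e-04 -0.0000e+00] [ 0.34  0.09 -1.22] [0.001 0.009 0.023] 0.0562
low 17.63 [0.5428 0.1209 0.0176] [ 3.1414e+00  8.0000e-04 -0.0000e+00] [-0.56  0.51 -1.82] [-0.033 -0.019  0.028] 0.0556
closed 17.89 [0.5432 0.1211 0.0183] [-3.1414e+00 -6.0000e-04 -1.0000e-04] [-0.31  0.01 -0.49] [-0.011  0.008 -0.034] 0.0431
(array([ 0.1  , -0.018, -2.964,  0.003,  0.226, -0.005]), array([0.5  , 0.456, 0.405, 0.027, 0.028, 0.029]))
lift 19.34 [0.543 0.121 0.1  ] [3.1416e+00 0.0000e+00 1.0000e-04] [ 0.18  0.63 -2.45] [-0.049  0.286 -0.027] 0.0432
```

Torque rose 0.218 N m and force 1.5 N, which is about 160–180 g: this is the filled bun. I raise it and check.

```bash
python3 - <<'E'
from h import *
ctrl.move_l([.543,.121,.18],vel=.08); ctrl.sleep(.5); print(load(20)); st("up")
im,d=optics.get_image("side"); cv2.imwrite("pics/side6.png",im[60:340,80:350,::-1])
for r in spot_in("side","bun_a"): print("bun",np.round(r["position"],3),r["confidence"])
for s in silhouettes("side","bun_a")[:3]:
    P=cloud("side",d,s["mask"]); print(np.round(np.percentile(P,[3,97],axis=0),3).tolist())
E
```

```text
(array([-5.300e-02,  3.300e-02, -3.143e+00,  2.000e-03,  2.190e-01,
        5.000e-03]), array([0.513, 0.33 , 0.449, 0.029, 0.034, 0.022]))
up 21.32 [0.543  0.121  0.1801] [-3.1416e+00 -1.0000e-04 -0.0000e+00] [-0.52 -0.28 -2.64] [ 0.01   0.205 -0.044] 0.043
bun [0.674 0.256 0.05 ] 0.88
bun [0.68  0.032 0.049] 0.82
bun [0.66  0.139 0.213] 0.68
[[0.645, 0.224, 0.025], [0.699, 0.266, 0.061]]
[[0.653, -0.001, 0.021], [0.708, 0.04, 0.061]]
[[0.637, 0.106, 0.193], [0.696, 0.151, 0.222]]
```

View pics/side6.png

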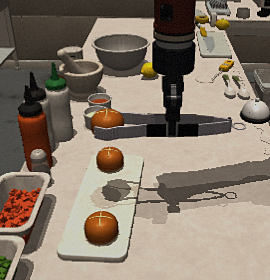

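The filled bun is held about 16 cm above the board, and the other two stand on it. I hand in the job.

```bash
python3 -c "
from h import *
ctrl.job_done(); st('end')"
```

```text
the job is handed in; nothing more can be done
the job is handed in; nothing more can be done
```

I found the filled bun and handed the job in with it held up in the tongs, at about 21 s on the robot's clock. No verdict was reported.

- **First bun (right end of the row):** I lifted it in the tongs and it weighed about 45 g by wrist torque, so it is plain. I set it back in its place on the board.
- **Second bun (middle):** It raised the wrist torque by about 0.22 N m and the force by about 1.5 N. That is roughly 155–185 g, so it is the filled one.
- **Third bun (left end):** I never lifted it, because the second was already clearly the heavy one.

**Last checks:** the bun's load was steady, with the gripper at 43 mm. From the side camera, its underside is about 16 cm above the board and the two plain buns are standing on the board. My last state reading after handing in was refused, so nothing was measured after that.

The force readings were noisy (about 0.5 N), and for the first bun force alone gave only about 20 g, so I relied on the torque. I saw no dropped or pushed buns, and the highest wrist force I read was about 10 N, while gripping the tongs on the worktop.

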